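# Turn the condiment carousel to the guest's plate

### The job

Turn the three-armed condiment carousel, by pushing with a fingertip against the bare bars of its arms, until the arm that carries the lidded pot points straight at the middle of the round flat dinner plate, and leave it standing there. Turn it slowly, no faster than a full turn in three seconds, and do not touch or lift the three little dishes, which ride along in their holders. Leave everything else on the table where it is.

Things in the scene. Friction and masses are not known exactly. Their poses are not given: they have to be found in the camera images.
- carousel_top (a joint): Turning angle of the carousel's three-armed top about its vertical axis, rad: 0 at the start, grows counter-clockwise seen from above. No stop within a full turn either way. Some dry friction: a push of about 2 N at 70 mm from the axis turns it, and it stays where it is left, without springing back. The hub is 56 mm across, its top 60 mm above the table; the foot is 100 mm across, 8 mm high, fixed to the table.
- spoke0 (a point): An arm of the carousel: a bare flat steel bar 12 mm wide and 18 mm high (its underside 40 mm, its top 58 mm above the table; nothing below it but air), free to be pushed on either side from 30 to 100 mm from the axis, then a round holder 88 mm across, centred 150 mm from the axis (floor 34 mm, rim 44 mm above the table). Origin: on the carousel's vertical axis at table height; x points outward along this arm, z up. The three arms are 120 degrees apart.
- spoke1 (a point): Second arm, same as spoke0, 120 degrees counter-clockwise of it, same origin; x outward along this arm.
- spoke2 (a point): Third arm, same as spoke0, 240 degrees counter-clockwise of it, same origin; x outward along this arm.
- pot: Round white ceramic pot with a closed lid and a small knob on top, 66 mm across, 45 mm high with knob, loose in the holder at the end of one of the arms (which one varies), its top 79 mm above the table. Origin: centre of its underside.
- sauce_bowl: Open round white bowl, 70 mm across, 30 mm high, loose in another arm's holder. Origin: centre of its underside.
- square_dish: Open square white dish, 50 mm by 50 mm, 28 mm high, loose in the third arm's holder. Origin: centre of its underside.
- plate: The round, flat white dinner plate, 170 mm across, 18 mm high, to the left or to the right of the carousel (this varies), its centre about 280 mm from the axis. Origin: centre of its underside.
- soup_bowl: Deep round white soup bowl, 136 mm across, 60 mm high, on the other side of the carousel from the plate. Leave it alone. Origin: centre of its underside.
- platter: Rectangular white platter, 110 by 160 mm, 18 mm high, to the left of the carousel, nearer the robot. Leave it alone. Origin: centre of its underside.
- wineglass1: Wine glass, 70 mm across, 170 mm high, far to the left of the carousel. Leave it alone. Origin: centre of its foot.
- wineglass2: Wine glass, same, far to the right of the carousel. Leave it alone.
- teacup: White cup with a handle, 76 mm across, 60 mm high, right of the carousel. Leave it alone. Origin: centre of its underside.
- tumbler: Glass tumbler, 60 mm across, 80 mm high, just beyond the carousel. Leave it alone. Origin: centre of its underside.
There are look-alikes about, which are no part of the job. What is shaped like the pot but purple is not meant. What is shaped like the sauce_bowl but orange is not meant.

How it is judged:
By the outcome, as a careful person would: the job done as asked, in the order asked, and still so for the second after the job is handed in, with the robot touching nothing.
It also fails if it takes over 51 s, if anything falls off the work surface, if the arm or the gripper's body presses on something with over 40 N, if the wrist force passes 120 N, or if a joint passes its speed limit or range.

### The arm

A 6-joint arm with a two-finger parallel gripper is mounted at the origin on the work surface. World frame = base frame: x ahead of the robot, y to its left, z up, the work surface at z = 0. Lengths are in m, angles in rad, forces in N, time in s.
With the tool pointing down it reaches from about 0.25 to 0.725 m from the base axis. Payload 4 kg.
Tool frame: the origin (TCP) lies midway between the tips of the shut fingers; the grasp point (between the pads) lies 19 mm behind it; z points along the fingers, y is the direction in which the jaws open and shut (so a half turn about z gives the same grasp; the last joint's range is limited). The gripper opens to 85 mm and grips with 20 to 120 N. Pads are 22 mm wide; open, the fingers measure 114 mm over their backs; the gripper's body (76 mm by 85 mm) begins 54 mm behind the grasp point. The pads swing forward as they close: fully open they stand 13 mm farther back than shut.
Start: joints at [0, 0.241, 0.005, 1.335, 0, 1.571], TCP at [0.5, -0, 0.231] pointing down, gripper open.
Joint ranges: [-2.72, 2.72], [-1.05, 1.87], [-1.09, 1.28], [-1.99, 2.15], [-1.42, 1.44], [-3.14, 3.14]. Speed limits (rad/s): [2.79, 2.79, 3.14, 3.14, 3.14, 3.14].

### API

Orientations are given as a unit quaternion [x, y, z, w].
In Python, from workcell import get_obs, camera, camera_model, job_done, masks_of gives the robot as it stands.
- The arm moves only by the tool jog_arm, never from a script. Its argument "deltas" is a list that holds one entry, the list of rows, each a list of 7 numbers: the shift along the tool's x, y, z in mm, then the turn, a rotation vector about the tool's x, y, z in degrees, then the finger opening in mm, from 0 to 85.4. A call has 1 to 5 rows; each row shifts and turns the pose as measured when the row begins, along the tool's axes as they then stand; what a row does not reach is not made up. A row lasts 1/10 s, in which the tool goes at most 50 mm and 8.59 degrees, less where a joint would pass 70% of its speed; a pose out of reach is approached as far as the arm can. A call with a gripper value outside its range is refused whole. The fingers move at their own pace and stop on an object; the grip force is fixed at half the most. Time passes only in rows, so rows that do not move let the fingers close. It gives the time, the measured TCP pose, the force and the opening at its end, in the units of the state.
- get_obs(): the state, without advancing time (a new reading comes with each control period).
- camera(name): name is "scene" or "side" or "wrist"; returns the picture (400x640x3 uint8, red, green, blue); there is no depth.
- camera_model(name): a dict with "fovy" (degrees; the focal length in pixels is half the picture's height over the tangent of half this angle, whatever the lens; pixels are square), "cx", "cy" (the principal point, pixels), "pose" (4x4, takes a point from camera to world coordinates); the wrist camera has in their place "T_tool_cam" (4x4, takes a point from camera to tool coordinates, whose origin is the TCP and whose axes are the flange's). Camera axes: x right, y down, z forward; pixel columns grow to the right and rows downward; lengths in m; the calibration is good to about 2 mm. A picture is of the moment at which its call begins: read the wrist's pose just before it. camera_model takes no time and is no camera call.
- job_done(): hands the job in, once; it reports no verdict.
Trained networks look in the newest picture that a camera, given by its name, has taken for a name from the list of things; names that differ only in an ending like _2 or _b are one class to them, and where a whole thing is asked for, a point or a joint stands for the part that bears it (a point fixed in the world has none). Each returns a list of dicts, best first, with "conf" (0 to 1); they miss things now and then, are a little off and sometimes report something else, mostly with a low value. They report only what shows in the picture. A call takes as long as a camera call. They do not tell look-alikes from the thing itself.
- masks_of(target, camera): "pixels" (400x640 bool, what is visible of it) and "at" ([column, row] in pixels, amid what is visible of it).
The state is a dict: "clock": time; "joint_pos": joint angles; "joint_vel": joint speeds; "tau": joint torques, N m; "eef_pos": TCP position; "tool_rot": TCP orientation; "ft_force": force on the tool from outside, world axes, zero at the start; "ft_torque": the same for the moment, N m; "grip_width": finger opening in m.
Only numpy, scipy, OpenCV 4.12 (cv2) and the standard library are available. Lean on these libraries where they do the work, as an engineer would, in place of code of your own. Each camera call takes 0.05 s, during which the arm holds its last target. There are 200 camera calls.

## Working session

There is one attempt and no reset: what is moved stays moved. The work goes in short steps, Python scripts to look and compute and a tool call to move; the robot and the scene stay as the last step left them, time stands still between calls to the robot, and variables do not carry over. Pictures are saved under pics/ and viewed, about 8 in all and at most 12, crops included, and the job is handed in when it is done.

Besides the shell and the picture viewer there is one more tool, called after "Emit:" in YAML: its name, and indented under it one key for each argument. jog_arm: Moves the arm, as the interface text tells. Its arguments: {"type":"object","properties":{"deltas":{"type":"array"}},"required":["deltas"]}

```bash
mkdir -p pics
cat > h.py <<'E'
import numpy as np, cv2
from workcell import *
def pix2world(name,px,z):
    m=camera_model(name); P=np.array(m["pose"]); f=200/np.tan(np.radians(m["fovy"])/2)
    d=P[:3,:3]@np.array([(px[0]-m["cx"])/f,(px[1]-m["cy"])/f,1]); o=P[:3,3]
    return o+d*(z-o[2])/d[2]
def world2pix(name,p):
    m=camera_model(name); P=np.array(m["pose"]); f=200/np.tan(np.radians(m["fovy"])/2)
    c=P[:3,:3].T@(np.array(p)-P[:3,3]); return np.array([m["cx"]+f*c[0]/c[2],m["cy"]+f*c[1]/c[2]])
E
python3 - <<'E'
from h import *
for c in ["scene","side"]:
    im=camera(c); cv2.imwrite(f"pics/{c}0.png",im[:,:,::-1])
    m=camera_model(c); print(c,m["fovy"],np.array(m["pose"]).round(3).tolist())
    for n in (["plate","pot","sauce_bowl","square_dish","carousel_top","soup_bowl","teacup","tumbler"] if c=="scene" else ["pot","plate","carousel_top"]):
        for r in masks_of(n,c)[:3]:
            ys,xs=np.where(r["pixels"]); print(n,round(r["conf"],2),np.round(r["at"]),len(xs),xs.min(),xs.max(),ys.min(),ys.max(),pix2world(c,r["at"],0.04).round(3))
print(get_obs()["clock"],get_obs()["tool_rot"])
E
```

```text
scene 52.127010716077834 [[-0.803, 0.405, -0.438, 1.04], [0.596, 0.54, -0.594, 0.673], [-0.004, -0.738, -0.675, 0.8], [0.0, 0.0, 0.0, 1.0]]
plate 0.94 [232. 152.] 1342 204 257 136 167 [ 0.647 -0.3    0.04 ]
pot 0.83 [448. 276.] 659 434 463 263 290 [0.477 0.408 0.04 ]
pot 0.74 [360. 185.] 371 346 369 176 195 [0.431 0.055 0.04 ]
sauce_bowl 0.63 [299. 139.] 261 288 308 134 149 [ 0.442 -0.23   0.04 ]
sauce_bowl 0.54 [340. 124.] 184 333 350 119 132 [ 0.28  -0.221  0.04 ]
square_dish 0.71 [265. 196.] 379 252 274 188 209 [ 0.669 -0.068  0.04 ]
carousel_top 0.56 [304. 183.] 1568 247 372 143 214 [ 0.552 -0.048  0.04 ]
soup_bowl 0.83 [344. 243.] 2133 314 370 221 268 [0.602 0.191 0.04 ]
tumbler 0.59 [232. 214.] 730 219 244 195 229 [ 0.773 -0.057  0.04 ]
side 52.83947163609157 [[-0.972, -0.133, 0.194, 0.321], [-0.235, 0.597, -0.767, 0.812], [-0.014, -0.791, -0.611, 0.667], [0.0, 0.0, 0.0, 1.0]]
pot 0.76 [307. 332.] 1009 292 326 314 349 [0.456 0.418 0.04 ]
pot 0.67 [351. 206.] 511 337 363 194 216 [0.445 0.054 0.04 ]
plate 0.67 [315. 133.] 985 292 341 120 145 [ 0.623 -0.284  0.04 ]
carousel_top 0.6 [335. 175.] 1597 259 375 148 223 [ 0.512 -0.071  0.04 ]
0.65 [7.07107286e-01 7.07106276e-01 1.15386092e-05 1.10436143e-05]
```

Run:
```python
import cv2
a=cv2.imread("pics/scene0.png")[90:320,150:500]
cv2.imwrite("pics/s1.png",cv2.resize(a,None,fx=2.28,fy=2.28,interpolation=cv2.INTER_CUBIC))
```

```text
(no output)
```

View pics/s1.png

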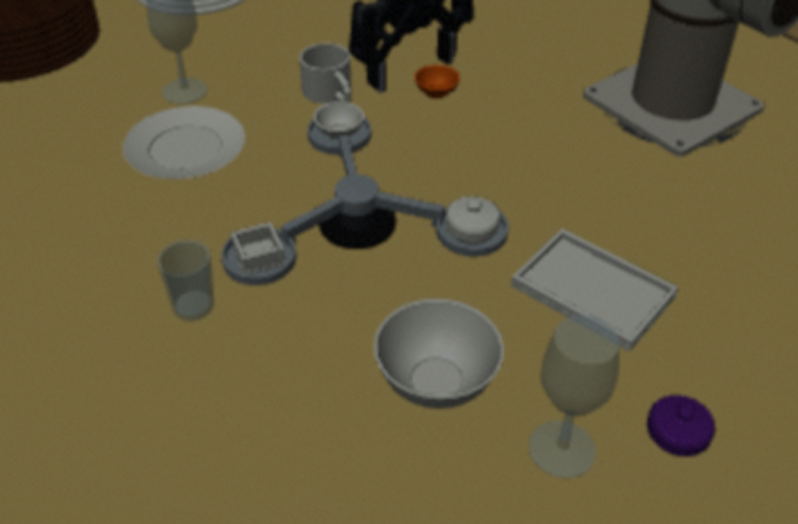

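View pics/side0.png

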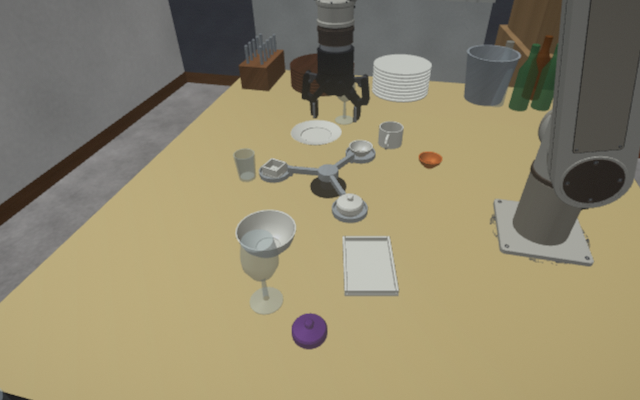

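The wanted pot is the white one in the arm's holder, at scene (360,185). The look-alikes are the purple pot at (448,276) and the orange bowl at (340,124). The plate is at (232,152), and the soup bowl at (344,243) is not the target. Next I'll measure precisely.

```bash
cat >> h.py <<'E'
def mask(n,c,i=0,near=None):
    r=masks_of(n,c)
    if near is not None: r=sorted(r,key=lambda q:np.hypot(*(np.array(q["at"])-near)))
    return r[i]["pixels"] if r else None
def circ(name,m,z,r,q=0):
    # fit circle of known radius r in plane z to mask outline
    from scipy.optimize import least_squares
    k=max(cv2.findContours(m.astype(np.uint8),0,1)[0],key=len)[:,0]
    p=np.array([pix2world(name,x,z)[:2] for x in k])
    s=least_squares(lambda c:np.hypot(*(p-c[:2]).T)-c[2],[*p.mean(0),r],loss="soft_l1",f_scale=.002)
    return s.x.round(4)
E
python3 - <<'E'
from h import *
for c in ["scene","side"]:
    im=camera(c)
    print(c,"plate",circ(c,mask("plate",c),.018,.085))
    for n in ["spoke0","spoke1","spoke2","carousel_top"]:
        for r in masks_of(n,c)[:3]: 
            ys,xs=np.where(r["pixels"]); print(n,round(r["conf"],2),np.round(r["at"]),len(xs),xs.min(),xs.max(),ys.min(),ys.max())
    for n,z,r in [("pot",.06,.033),("sauce_bowl",.064,.035),("square_dish",.062,.025)]:
        for q in masks_of(n,c)[:2]: print(n,np.round(q["at"]),pix2world(c,q["at"],z-.01).round(3),circ(c,q["pixels"],z,r))
w=camera("wrist"); cv2.imwrite("pics/w0.png",w[:,:,::-1])
for n in ["plate","pot","sauce_bowl","square_dish"]:
    for q in masks_of(n,"wrist")[:2]: print(n,round(q["conf"],2),q["at"])
m=camera_model("wrist");print(m["fovy"],np.round(m["T_tool_cam"],3).tolist())
a=cv2.imread("pics/scene0.png")[120:220,200:400];b=cv2.imread("pics/side0.png")[110:230,240:400]
cv2.imwrite("pics/c1.png",np.vstack([cv2.resize(a,(560,280),interpolation=2),cv2.resize(b,(400,300),interpolation=2)[:, :].copy() if 0 else cv2.copyMakeBorder(cv2.resize(b,(400,300),interpolation=2),0,0,0,160,0)]))
E
```

```text
scene plate [ 0.6338 -0.3348  0.0835]
spoke0 0.78 [301. 180.] 1314 248 371 144 213
spoke1 0.78 [301. 180.] 1314 248 371 144 213
spoke2 0.78 [301. 180.] 1314 248 371 144 213
carousel_top 0.71 [302. 180.] 1606 247 372 142 214
carousel_top 0.71 [265. 198.] 392 252 274 188 209
pot [448. 276.] [0.486 0.41  0.05 ] [0.4903 0.4129 0.0339]
pot [358. 187.] [0.45  0.065 0.05 ] [0.4551 0.0671 0.0379]
sauce_bowl [301. 142.] [ 0.456 -0.198  0.054] [ 0.4689 -0.1922  0.0359]
sauce_bowl [341. 123.] [ 0.29  -0.204  0.054] [ 0.302  -0.1889  0.0349]
square_dish [266. 200.] [ 0.682 -0.04   0.052] [ 0.6879 -0.0409  0.0357]
square_dish [303. 180.] [ 0.556 -0.046  0.052] [0.5913 0.0366 0.12  ]
side plate [ 0.6336 -0.3285  0.0827]
spoke0 0.6 [334. 176.] 1621 259 375 148 224
spoke1 0.6 [334. 176.] 1621 259 375 148 224
spoke2 0.6 [334. 176.] 1621 259 375 148 224
carousel_top 0.61 [338. 174.] 1362 260 374 150 222
carousel_top 0.22 [273. 227.] 1423 236 296 210 252
pot [351. 208.] [0.442 0.073 0.05 ] [0.4456 0.0736 0.0383]
sauce_bowl [358. 149.] [ 0.47  -0.192  0.054] [ 0.4612 -0.1875  0.0386]
sauce_bowl [433. 158.] [ 0.257 -0.193  0.054] [ 0.2656 -0.1659  0.037 ]
square_dish [275. 167.] [ 0.678 -0.055  0.052] [ 0.6711 -0.0323  0.0371]
square_dish [335. 173.] [ 0.51  -0.062  0.052] [ 0.7051 -0.2944  0.3014]
plate 0.95 [395.6, 350.1]
plate 0.51 [323.6, 217.0]
pot 0.76 [266.5, 117.1]
sauce_bowl 0.92 [291.3, 327.6]
square_dish 0.86 [472.8, 219.0]
66.77502077225981 [[0.001, -0.954, -0.301, 0.077], [1.0, 0.0, 0.001, -0.001], [-0.001, -0.301, 0.954, -0.143], [0.0, 0.0, 0.0, 1.0]]
```

View pics/w0.png

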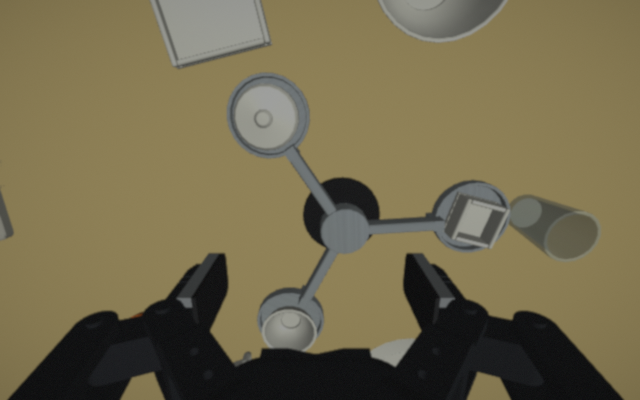

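View pics/c1.png

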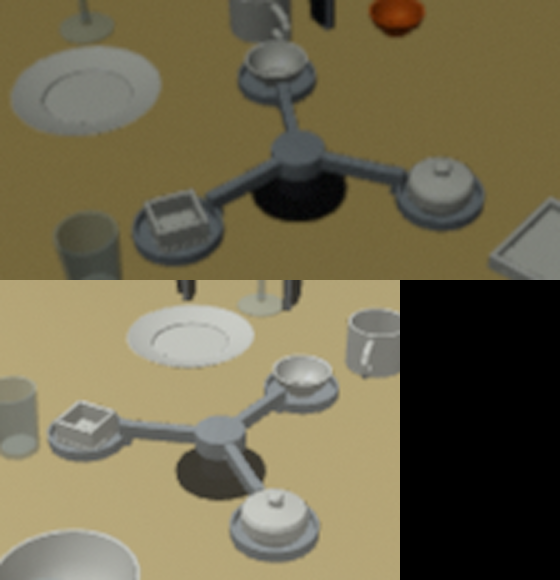

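The wrist view shows the hub at (345,230) and the three holders: pot (268,115), square dish (471,216) and sauce bowl (291,318). The white knobbed pot is confirmed. Next I'll turn these pixels into positions.

```bash
cat >> h.py <<'E'
from scipy.spatial.transform import Rotation as R
def wpix(px,z,o=None):
    o=o or get_obs(); m=camera_model("wrist"); T=np.eye(4); T[:3,:3]=R.from_quat(o["tool_rot"]).as_matrix(); T[:3,3]=o["eef_pos"]
    P=T@np.array(m["T_tool_cam"]); f=200/np.tan(np.radians(m["fovy"])/2)
    d=P[:3,:3]@np.array([(px[0]-m["cx"])/f,(px[1]-m["cy"])/f,1]); return P[:3,3]+d*(z-P[2,3])/d[2]
E
python3 - <<'E'
from h import *
h=wpix((345,230),.06);h2=pix2world("scene",(306.5,173.5),.06);h3=pix2world("side",(327.7,171.5),.06)
print("hub",h.round(3),h2.round(3),h3.round(3), "foot wrist",wpix((341.5,214),.008).round(3))
for n,p,z in [("pot",(268,115),.044),("sq",(471,216),.044),("sb",(291,320),.044),("knob",(263,118),.077)]:
    q=wpix(p,z); d=(q-h)[:2]; print(n,q.round(3),np.hypot(*d).round(3),np.degrees(np.arctan2(d[1],d[0])).round(1))
for c,p in [("scene",(357.5,189)),("side",(349.5,209))]:
    q=pix2world(c,p,.044);d=(q-(h2 if c=="scene" else h3))[:2];print(c,q.round(3),np.hypot(*d).round(3),np.degrees(np.arctan2(d[1],d[0])).round(1))
for c in [(.634,-.335),(.6336,-.3285)]: d=np.array(c)-h[:2];print("plate",np.hypot(*d),np.degrees(np.arctan2(d[1],d[0])))
E
```

```text
hub [ 0.532 -0.06   0.06 ] [ 0.536 -0.056  0.06 ] [ 0.528 -0.052  0.06 ] foot wrist [ 0.533 -0.061  0.008]
pot [0.449 0.064 0.044] 0.149 123.8
sq [ 0.68  -0.05   0.044] 0.148 4.1
sb [ 0.467 -0.195  0.044] 0.15 -115.8
knob [0.449 0.062 0.077] 0.148 124.1
scene [0.451 0.067 0.044] 0.149 124.6
side [0.446 0.07  0.044] 0.148 124.1
plate 0.2929384965551079 -69.69801944152839
plate 0.2867096739289698 -69.3222910809308
```

The hub is at (0.532,-0.058). The pot arm points at 124° and the plate lies at about -69.6°, so I'll turn it about +166° (CCW). I'll push the clockwise side of the pot arm with shut fingers.

Emit:
jog_arm:
  deltas:
    - [[6,8,15,0,0,0,0],[6,8,15,0,0,0,0],[6,8,20,0,0,0,0],[0,0,20,0,0,0,0],[0,0,10,0,0,0,0]]

```text
clock: 2.3
eef_pos: [0.5273, 0.0185, 0.1516]
tool_rot: [0.707, 0.707, 0.003, 0.002]
ft_force: [-1.2, -1.2, -1.3]
grip_width: 0.0123
```

Emit:
jog_arm:
  deltas:
    - [[0,0,15,0,0,0,0],[0,0,25,0,0,0,0],[0,0,30,0,0,0,0],[0,0,30,0,0,0,0],[0,0,15,0,0,0,0]]

```text
clock: 2.8
eef_pos: [0.5311, 0.0184, 0.0356]
tool_rot: [0.707, 0.707, 0.005, 0.005]
ft_force: [-0.7, -0.6, 0.1]
grip_width: -0.0002
```

```bash
cat > plan.py <<'E'
import sys; from h import *
from scipy.optimize import brentq
H=np.array([.532,-.058]); 
def off(a): return .006+.0145*abs(np.sin(a))+.011*abs(np.cos(a))
def P(a,r): return H+r*np.array([np.cos(a),np.sin(a)])-off(a)*np.array([-np.sin(a),np.cos(a)])
o=get_obs(); p=np.array(o["eef_pos"]); step=float(sys.argv[1]); goal=np.radians(float(sys.argv[2]))
e=p[:2]-H
f=lambda a:e@np.array([-np.sin(a),np.cos(a)])+off(a)   # finger face on bar
t=np.arctan2(e[1],e[0]); a=brentq(f,t,t+1.2)
print("bar angle if touching",np.degrees(a),"radius",e@[np.cos(a),np.sin(a)],"z",p[2],"F",np.round(o["ft_force"],1))
cur=p[:2]
for i in range(5):
    a=min(a+step,goal+(2*np.pi if goal<0 else 0)) if a>0 else min(a+step,goal)
    d=(P(a,.068)-cur)*1000; cur=P(a,.068); print(np.degrees(a).round(1),"row x,y:",d[1].round(1),d[0].round(1))
E
python3 plan.py .09 -69.6
```

```text
bar angle if touching 108.37758149158168 radius 0.07279689150123668 z 0.03561594865737876 F [-0.7 -0.6  0.1]
113.5 row x,y: -4.6 -4.5
118.7 row x,y: -0.6 -6.2
123.8 row x,y: -1.2 -6.2
129.0 row x,y: -1.9 -6.2
134.2 row x,y: -2.5 -6.1
```

Emit:
jog_arm:
  deltas:
    - [[-3,-4,0,0,0,0,0],[-2,-6,0,0,0,0,0],[-1,-6,0,0,0,0,0],[-2,-6,0,0,0,0,0],[-2,-6,0,0,0,0,0]]

```text
clock: 3.3
eef_pos: [0.5038, 0.0078, 0.0371]
tool_rot: [0.707, 0.707, 0.007, 0.006]
ft_force: [2.0, 0.4, -0.5]
grip_width: -0.0001
```

```bash
python3 plan.py .1 -69.6
```

```text
bar angle if touching 132.86016900801584 radius 0.06743247815439671 z 0.037071277231758334 F [ 2.   0.4 -0.5]
138.6 row x,y: -3.0 -7.0
144.3 row x,y: -4.2 -6.4
150.0 row x,y: -5.0 -6.0
155.8 row x,y: -5.7 -5.4
161.5 row x,y: -6.4 -4.8
```

Emit:
jog_arm:
  deltas:
    - [[-3,-7,1,0,0,0,0],[-4,-6,0,0,0,0,0],[-5,-6,0,0,0,0,0],[-6,-5,0,0,0,0,0],[-6,-5,0,0,0,0,0]]

```text
clock: 3.8
eef_pos: [0.4753, -0.0174, 0.0382]
tool_rot: [0.707, 0.707, 0.01, 0.009]
ft_force: [2.3, 1.7, -0.0]
grip_width: -0.0005
```

```bash
python3 plan.py .1 -69.6
```

```text
bar angle if touching 161.87220676949727 radius 0.06656321584888145 z 0.03816977988210639 F [ 2.3  1.7 -0. ]
167.6 row x,y: -6.6 -5.4
173.3 row x,y: -7.6 -3.2
179.1 row x,y: -8.0 -2.3
184.8 row x,y: -5.9 -1.6
190.5 row x,y: -5.7 -1.1
```

Emit:
jog_arm:
  deltas:
    - [[-7,-5,1,0,0,0,0],[-7,-3,1,0,0,0,0],[-7,-2,1,0,0,0,0],[-6,-2,0,0,0,0,0],[-6,-1,0,0,0,0,0]]

```text
clock: 4.3
eef_pos: [0.4592, -0.0528, 0.034]
tool_rot: [0.707, 0.707, 0.01, 0.007]
ft_force: [1.2, 2.0, 0.7]
grip_width: -0.0001
```

```bash
echo 'print("turn deg",np.degrees((R.from_quat(o["tool_rot"]).inv()*R.from_quat([.7071,.7071,0,0])).as_rotvec()).round(1))' >> plan.py; python3 plan.py .1 -69.6
```

```text
bar angle if touching 191.55538802581012 radius 0.07031409373632296 z 0.034039889839652726 F [1.2 2.  0.7]
197.3 row x,y: -5.5 1.7
203.0 row x,y: -6.2 0.0
208.7 row x,y: -6.3 0.6
214.5 row x,y: -6.4 1.3
220.2 row x,y: -6.4 2.0
turn deg [ 1.4 -0.2 -0. ]
```

Emit:
jog_arm:
  deltas:
    - [[-6,1,0,0.3,0,0,0],[-6,0,0,0.3,0,0,0],[-6,1,0,0.3,0,0,0],[-6,1,0,0.3,0,0,0],[-6,2,0,0.2,0,0,0]]

```text
clock: 4.8
eef_pos: [0.4629, -0.0846, 0.0332]
tool_rot: [0.707, 0.707, 0.0, -0.004]
ft_force: [-0.1, 3.9, 1.3]
grip_width: -0.0001
```

```bash
python3 plan.py .1 -69.6
```

```text
bar angle if touching -140.23249445648872 radius 0.07017077827252952 z 0.03323690977354127 F [-0.1  3.9  1.3]
-134.5 row x,y: -5.0 4.3
-128.8 row x,y: -6.2 3.4
-123.0 row x,y: -6.0 4.1
-117.3 row x,y: -5.6 4.9
-111.6 row x,y: -5.1 5.6
turn deg [-0.3 -0.4  0. ]
```

Emit:
jog_arm:
  deltas:
    - [[-5,4,0,0,0,0,0],[-6,3,0,0,0,0,0],[-6,4,0,0,0,0,0],[-5,5,0,0,0,0,0],[-4,4,0,0,0,0,0]]

```text
clock: 5.3
eef_pos: [0.4826, -0.1133, 0.032]
tool_rot: [0.707, 0.707, -0.001, -0.006]
ft_force: [-0.7, 1.7, -0.0]
grip_width: 0.0001
```

```bash
python3 plan.py .07 -72.6
python3 - <<'E'
from h import *
cv2.imwrite("pics/s2.png",cv2.resize(camera("scene")[90:290,170:420],(800,640),interpolation=2)[:600,:,::-1])
E
```

```text
bar angle if touching -113.18820287794074 radius 0.07031445239946456 z 0.031954003935593056 F [-0.7  1.7 -0. ]
-109.2 row x,y: -1.3 5.1
-105.2 row x,y: -3.1 4.5
-101.2 row x,y: -2.7 4.8
-97.1 row x,y: -2.4 5.0
-93.1 row x,y: -2.0 5.3
turn deg [-0.6 -0.3 -0. ]
```

View pics/s2.png

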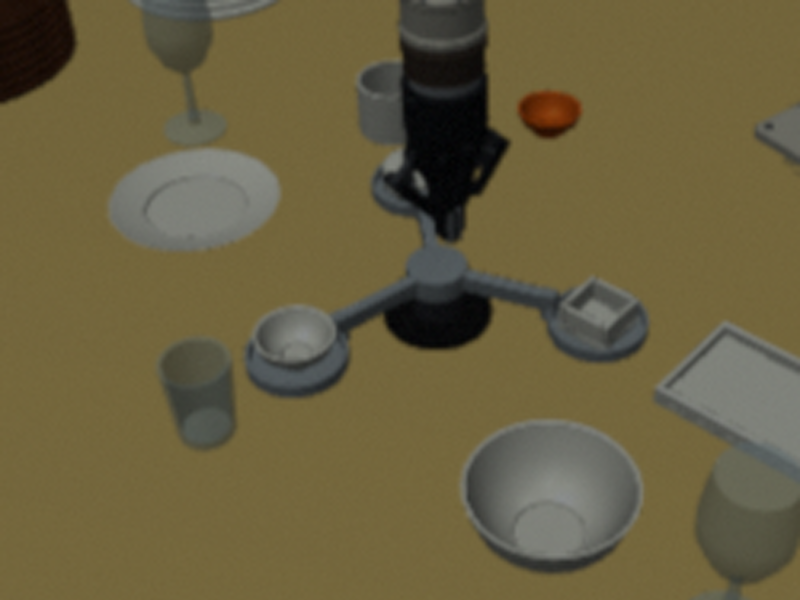

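The scene picture shows the dishes riding along, and the pot arm (about (425,230)) now at about -113° beside the fingers. Everything else is unmoved.

Emit:
jog_arm:
  deltas:
    - [[-2,5,0,0,0,0,0],[-3,4,0,0,0,0,0],[-3,4,0,0,0,0,0],[-2,5,0,0,0,0,0],[-2,5,0,0,0,0,0]]

```text
clock: 5.85
eef_pos: [0.5059, -0.1266, 0.031]
tool_rot: [0.707, 0.707, -0.003, -0.007]
ft_force: [-1.3, 1.5, 0.2]
grip_width: -0.0001
```

```bash
python3 plan.py .055 -73
```

```text
bar angle if touching -94.01629218887733 radius 0.07026058381339911 z 0.030987549751922916 F [-1.3  1.5  0.2]
-90.9 row x,y: 0.9 4.4
-87.7 row x,y: -1.1 3.5
-84.6 row x,y: -0.9 3.3
-81.4 row x,y: -0.8 3.4
-78.3 row x,y: -0.6 3.4
turn deg [-0.8 -0.3 -0. ]
```

Emit:
jog_arm:
  deltas:
    - [[0,4,-1,0,0,0,0],[-1,3,-1,0,0,0,0],[-1,3,0,0,0,0,0],[-1,3,0,0,0,0,0],[0,2,0,0,0,0,0]]

```text
clock: 6.35
eef_pos: [0.5221, -0.1303, 0.0324]
tool_rot: [0.707, 0.707, -0.004, -0.007]
ft_force: [-1.6, 0.7, 0.3]
grip_width: -0.0001
```

```bash
python3 plan.py .03 -70
python3 - <<'E'
from h import *
o=get_obs(); w=camera("wrist"); cv2.imwrite("pics/w2.png",w[:,:,::-1])
E
```

```text
bar angle if touching -80.12112842074325 radius 0.06952900088103235 z 0.03242911539334919 F [-1.6  0.7  0.3]
-78.4 row x,y: 1.2 1.6
-76.7 row x,y: -0.3 1.9
-75.0 row x,y: -0.2 1.9
-73.2 row x,y: -0.2 2.0
-71.5 row x,y: -0.1 2.0
turn deg [-0.9 -0.3 -0. ]
```

View pics/w2.png

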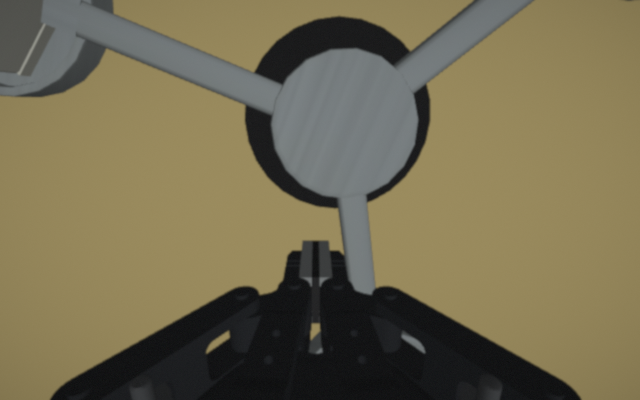

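The wrist view shows the hub at (345,122) and the pot arm's bar from (352,200) to (362,285), right of the finger. I'll check the angle from the visible bars.

```bash
cat > ang.py <<'E'
from h import *
from scipy.optimize import least_squares
def bars(ch=(.532,-.058)):
    # rectify wrist picture to bar-top plane (z=.058) and fit the three-arm angle to the steel colour
    o=get_obs(); im=camera("wrist"); 
    s=np.array([[0,0],[639,0],[639,399],[0,399]],np.float32)
    w=np.array([wpix(p,.058,o)[:2] for p in s],np.float32); g=(w-np.array(ch)+.2)*2500
    M=cv2.getPerspectiveTransform(s,g.astype(np.float32))
    top=cv2.warpPerspective(im,M,(1000,1000)).astype(int)
    steel=(top[:,:,2]-top[:,:,0]>-8)&(top.sum(2)>240)
    cv2.imwrite("pics/top.png",top[:,:,::-1])
    hub=cv2.moments(steel.astype(np.uint8)[:,:]) 
    best=[]
    for a in np.radians(np.arange(-90,-50,.25)):
        sc=0
        for k in (0,1,2):
            b=a+k*2*np.pi/3; r=np.arange(.034,.1,.001)[:,None]; t=np.arange(-.0055,.006,.001)[None]
            for rr,tt,sg in ((r,t,1),(r,t+.014,-.5),(r,t-.014,-.5)):
                x=((rr*np.cos(b)-tt*np.sin(b)+.2)*2500).astype(int); y=((rr*np.sin(b)+tt*np.cos(b)+.2)*2500).astype(int)
                sc+=sg*steel[y.clip(0,999),x.clip(0,999)].sum()
        best.append((sc,np.degrees(a)))
    best.sort(); print(best[-5:])
if __name__=="__main__":
    print("hub",wpix((345,122),.06).round(4))
    for p in [(352,200),(361,285)]: 
        q=wpix(p,.058); print(q.round(4))
    bars(wpix((345,122),.06)[:2])
E
python3 ang.py
```

```text
hub [ 0.5327 -0.0606  0.06  ]
[ 0.5366 -0.0916  0.058 ]
[ 0.5421 -0.1313  0.058 ]
[(np.float64(1389.5), np.float64(-79.75)), (np.float64(1392.5), np.float64(-81.25)), (np.float64(1397.0), np.float64(-80.0)), (np.float64(1397.5), np.float64(-81.0)), (np.float64(1402.0), np.float64(-80.25))][ WARN:0@1.205] global loadsave.cpp:1063 imwrite_ Unsupported depth image for selected encoder is fallbacked to CV_8U.
```

Emit:
jog_arm:
  deltas:
    - [[0,2,0,0,0,0,0],[0,2,0,0,0,0,0],[0,2,0,0,0,0,0],[0,2,0,0,0,0,0],[0,2,0,0,0,0,0]]

```text
clock: 6.95
eef_pos: [0.5318, -0.1301, 0.0324]
tool_rot: [0.707, 0.707, -0.004, -0.007]
ft_force: [-1.5, 0.4, 1.2]
grip_width: 0.0001
```

```bash
python3 plan.py .03 -70
```

```text
bar angle if touching -71.31157803395688 radius 0.06829616977135702 z 0.03238869645191653 F [-1.5  0.4  1.2]
-70.0 row x,y: 0.3 1.4
-70.0 row x,y: 0.0 0.0
-70.0 row x,y: 0.0 0.0
-70.0 row x,y: 0.0 0.0
-70.0 row x,y: 0.0 0.0
turn deg [-0.9 -0.3 -0. ]
```

Emit:
jog_arm:
  deltas:
    - [[0,-5,0,0,0,0,0],[0,-5,-5,0,0,0,0],[0,0,-30,0,0,0,0],[0,0,-40,0,0,0,0],[10,0,-45,0,0,0,0]]

```text
clock: 7.45
eef_pos: [0.5198, -0.1213, 0.1504]
tool_rot: [0.708, 0.706, -0.007, -0.011]
ft_force: [1.2, -0.1, 0.8]
grip_width: -0.0002
```

Emit:
jog_arm:
  deltas:
    - [[30,0,-45,0,0,0,0],[30,0,-40,0,0,0,0],[20,0,-20,0,0,0,0],[0,0,0,0,0,0,0],[0,0,0,0,0,0,0]]

```text
clock: 7.95
eef_pos: [0.5264, -0.0436, 0.2664]
tool_rot: [0.709, 0.705, 0.0, -0.001]
ft_force: [-0.1, -0.1, -0.6]
grip_width: 0.0
```

Run:
```python
from h import *
w=camera("wrist"); cv2.imwrite("pics/w3.png",w[:,:,::-1]); o=get_obs(); print(o["eef_pos"],o["joint_vel"])
for n in ["plate","pot"]:
    for q in masks_of(n,"wrist")[:2]: ys,xs=np.where(q["pixels"]);print(n,round(q["conf"],2),q["at"],xs.min(),xs.max(),ys.min(),ys.max())
cv2.imwrite("pics/s3.png",camera("scene")[:,:,::-1])
cv2.imwrite("pics/d3.png",camera("side")[:,:,::-1])
for n,z,r in [("plate",.018,.085),("pot",.06,.033)]:
    q=masks_of(n,"side")
    for k in q[:2]: print(n,k["at"])
```

```text
[ 0.52635625 -0.04373617  0.26629722] [-0.01653767  0.019186   -0.02069462 -0.00315427 -0.00136132  0.00051293]
plate 0.53 [414.1, 341.5] 402 424 332 350
pot 0.57 [360.2, 277.5] 347 379 262 293
plate [312.8, 130.3]
pot [325.3, 144.8]
pot [308.4, 330.9]
```

View pics/w3.png

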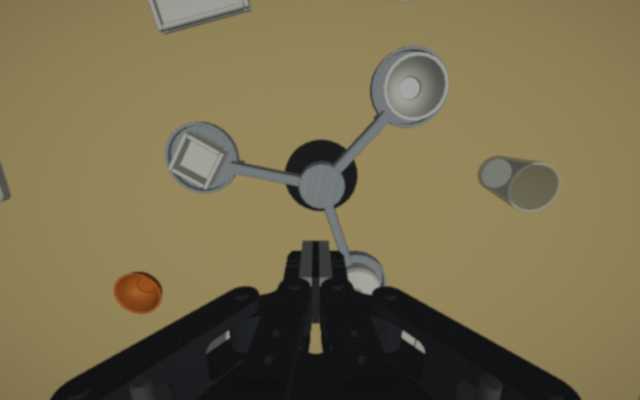

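In this view the hub is at (322,187) and the pot holder is under the fingers at (365,278), but the gripper hides the plate. I'll move over the gap between hub and plate and yaw the camera so both show.

Emit:
jog_arm:
  deltas:
    - [[-45,18,0,0,0,0,0],[-45,18,0,0,0,0,0],[-45,18,0,0,0,0,0],[0,0,0,0,0,8.5,0],[0,0,0,0,0,8.5,0]]

```text
clock: 8.8
eef_pos: [0.5794, -0.1853, 0.2576]
tool_rot: [0.806, 0.592, -0.004, -0.007]
ft_force: [0.1, 0.7, 0.2]
grip_width: -0.0001
```

```bash
python3 -c "
from h import *
o=get_obs(); print(np.round(o['joint_pos'],2),o['eef_pos'],R.from_quat(o['tool_rot']).as_matrix().round(2))"
```

```text
[-0.31  0.47  0.4   1.52  0.    1.56] [ 0.57935616 -0.18534261  0.2576105 ] [[ 0.3   0.95 -0.01]
 [ 0.95 -0.3   0.01]
 [ 0.   -0.02 -1.  ]]
```

Emit:
jog_arm:
  deltas:
    - [[0,0,0,0,0,8.5,0],[0,0,0,0,0,8.5,0],[0,0,0,0,0,8.5,0],[0,0,0,0,0,8.5,0],[0,0,0,0,0,8.5,0]]

```text
clock: 9.3
eef_pos: [0.5774, -0.1894, 0.2509]
tool_rot: [0.966, 0.257, -0.01, -0.007]
ft_force: [0.5, 0.2, -0.6]
grip_width: 0.0004
```

Emit:
jog_arm:
  deltas:
    - [[0,0,0,0,0,8.5,0],[0,0,0,0,0,8.5,0],[0,0,0,0,0,0,0],[0,0,0,0,0,0,0]]

```text
clock: 9.7
eef_pos: [0.576, -0.191, 0.2469]
tool_rot: [0.994, 0.11, -0.014, -0.007]
ft_force: [0.5, 0.2, 0.3]
grip_width: -0.0006
```

Run:
```python
from h import *
o=get_obs(); w=camera("wrist"); cv2.imwrite("pics/w4.png",w[:,:,::-1]); print(o["eef_pos"],np.round(o["joint_pos"],2))
m=mask("plate","wrist"); k=max(cv2.findContours(m.astype(np.uint8),0,1)[0],key=len)[:,0]
print(k.min(0),k.max(0))
from scipy.optimize import least_squares
p=np.array([wpix(x,.018,o)[:2] for x in k]); p=p[(k[:,0]>3)&(k[:,0]<636)]
print(least_squares(lambda c:np.hypot(*(p-c[:2]).T)-c[2],[*p.mean(0),.085],loss="soft_l1",f_scale=.002).x)
for q in masks_of("pot","wrist")[:2]: print(q["conf"],q["at"],wpix(q["at"],.07,o))
```

```text
[ 0.57599918 -0.19098877  0.24691098] [-0.32  0.48  0.4   1.52  0.    2.6 ]
[375  63] [517 204]
[ 0.63709122 -0.33216697  0.08319711]
0.71 [331.5, 167.5] [ 0.58314888 -0.20394313  0.07      ]
```

View pics/w4.png

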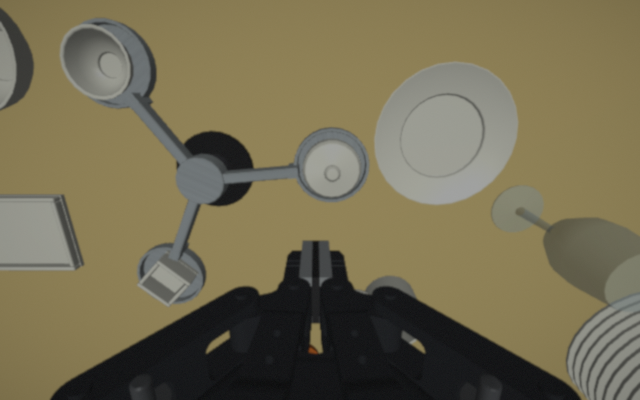

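The wrist view now shows the hub at (201,179), the pot holder at (332,164) and the whole plate at (446,134).

Run:
```python
from h import *
import sys; sys.argv=["",""]
h=wpix((201,179),.06)[:2]; print("hub",h)
A=lambda q,h=h:np.degrees(np.arctan2(q[1]-h[1],q[0]-h[0])).round(2)
print("pot holder",A(wpix((332,164.5),.044)),"bar pts",A(wpix((297,172),.058)),A(wpix((260,175),.058)),"knob",A(wpix((332,173),.077)))
print("plate",A((.6371,-.3322)),np.hypot(.6371-h[0],-.3322-h[1]))
import ang; ang.bars(h)
```

```text
hub [ 0.53549101 -0.06443954]
pot holder -72.13 bar pts -73.13 -73.59 knob -72.73
plate -69.22 0.28639142973784837
[(np.float64(1957.5), np.float64(-71.75)), (np.float64(1963.0), np.float64(-71.5)), (np.float64(1969.5), np.float64(-72.5)), (np.float64(2009.5), np.float64(-72.0)), (np.float64(2031.0), np.float64(-72.25))][ WARN:0@1.072] global loadsave.cpp:1063 imwrite_ Unsupported depth image for selected encoder is fallbacked to CV_8U.
```

Run:
```python
import cv2,numpy as np
a=cv2.imread("pics/top.png"); cv2.imwrite("pics/top2.png",cv2.resize(a,(600,600)))
```

```text
(no output)
```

View pics/top2.png

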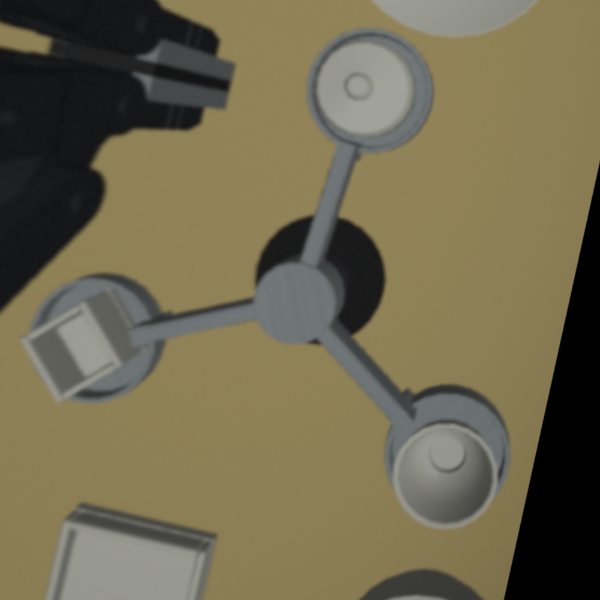

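The wrist view gives the pot arm at -72.3° and the plate at -69.2°, with the other cameras around -69.6°. It needs about +2.9°, or 3.5 mm at the finger. I'll yaw back and nudge it.

Emit:
jog_arm:
  deltas:
    - [[0,0,0,0,0,-8.5,0],[0,0,0,0,0,-8.5,0],[0,0,0,0,0,-8.5,0],[0,0,0,0,0,-8.5,0],[0,0,0,0,0,-8.5,0]]

```text
clock: 10.4
eef_pos: [0.5765, -0.1906, 0.248]
tool_rot: [0.883, 0.468, -0.01, -0.011]
ft_force: [-0.9, 0.3, 0.3]
grip_width: 0.0001
```

Emit:
jog_arm:
  deltas:
    - [[0,0,0,0,0,-8.5,0],[0,0,0,0,0,-8.5,0],[0,0,0,0,0,-8.5,0],[0,0,0,0,0,-8.5,0],[0,0,0,0,0,0,0]]

```text
clock: 10.9
eef_pos: [0.5768, -0.1905, 0.2488]
tool_rot: [0.705, 0.709, -0.006, -0.013]
ft_force: [0.9, -0.2, 0.1]
grip_width: 0.0
```

```bash
tail -1 plan.py > /tmp/t
python3 - <<'E'
from h import *
o=get_obs(); r=R.from_quat(o["tool_rot"]); print(o["eef_pos"],np.degrees((r.inv()*R.from_quat([.7071,.7071,0,0])).as_rotvec()).round(1))
print("to 0.515,-0.130,0.15:",(r.inv().apply(np.array([.515,-.130,.15])-o["eef_pos"])*1000).round(1))
E
```

```text
[ 0.57679259 -0.19048682  0.24877938] [-1.5 -0.6  0.3]
to 0.515,-0.130,0.15: [ 59.8 -58.8 101. ]
```

Emit:
jog_arm:
  deltas:
    - [[20,-20,20,-0.5,-0.2,0,0],[20,-20,25,-0.5,-0.2,0,0],[20,-19,30,-0.5,-0.2,0,0],[0,0,20,0,0,0,0],[0,0,0,0,0,0,0]]

```text
clock: 11.4
eef_pos: [0.5146, -0.1287, 0.1522]
tool_rot: [0.71, 0.704, 0.0, 0.002]
ft_force: [-0.5, -0.2, 0.3]
grip_width: -0.0
```

```bash
cat > to.py <<'E'
from h import *
import sys
o=get_obs(); r=R.from_quat(o["tool_rot"]); print(o["eef_pos"],np.degrees((r.inv()*R.from_quat([.7071,.7071,0,0])).as_rotvec()).round(1))
print((r.inv().apply(np.array([float(v) for v in sys.argv[1:4]])-o["eef_pos"])*1000).round(1))
E
python3 to.py .515 -.130 .034
```

```text
[ 0.51456457 -0.12866862  0.15215268] [ 0.2  0.1 -0.5]
[-1.100e+00  1.000e-01  1.182e+02]
```

Emit:
jog_arm:
  deltas:
    - [[0,0,25,0,0,0,0],[0,-1,35,0,0,0,0],[0,-1,30,0,0,0,0],[0,-1,22,0,0,0,0],[0,0,0,0,0,0,0]]

```text
clock: 11.9
eef_pos: [0.5199, -0.1313, 0.0442]
tool_rot: [0.714, 0.701, 0.004, 0.008]
ft_force: [-1.1, 0.4, 0.9]
grip_width: 0.0001
```

```bash
python3 to.py .535 -.130 .034
```

```text
[ 0.51994648 -0.13133292  0.04417937] [ 1.   0.3 -1.1]
[ 1.7 14.9 10.4]
```

Emit:
jog_arm:
  deltas:
    - [[0,1,10,0.5,0,-0.5,0],[1,3,1,0.3,0,-0.3,0],[1,3,0,0,0,0,0],[0,3,0,0,0,0,0],[0,1,0,0,0,0,0]]

```text
clock: 12.4
eef_pos: [0.5361, -0.1307, 0.0377]
tool_rot: [0.709, 0.705, 0.0, 0.005]
ft_force: [-0.6, 0.2, -0.9]
grip_width: 0.0004
```

```bash
python3 to.py .535 -.130 .034
```

```text
[ 0.5360526  -0.13068728  0.03772391] [ 0.4  0.4 -0.3]
[ 0.7 -1.1  3.7]
```

Emit:
jog_arm:
  deltas:
    - [[0,-5,0,0,0,0,0],[0,-5,-5,0,0,0,0],[0,0,-30,0,0,0,0],[0,0,-45,0,0,0,0],[-10,10,-45,0,0,8,0]]

```text
clock: 12.9
eef_pos: [0.5284, -0.1379, 0.1614]
tool_rot: [0.758, 0.653, -0.003, -0.001]
ft_force: [1.8, 0.4, -0.4]
grip_width: 0.0001
```

Emit:
jog_arm:
  deltas:
    - [[-10,15,-45,0,0,8.5,0],[-25,20,-35,0,0,8.5,0],[-15,20,-15,0,0,8.5,0],[0,0,0,0,0,8.5,0],[0,0,0,0,0,8.5,0]]

```text
clock: 13.4
eef_pos: [0.5686, -0.2061, 0.2748]
tool_rot: [0.945, 0.328, 0.006, 0.008]
ft_force: [-0.7, 0.3, -0.7]
grip_width: -0.0003
```

Emit:
jog_arm:
  deltas:
    - [[0,0,0,0,0,8.5,0],[0,0,0,0,0,8.5,0],[0,0,0,0,0,8.5,0],[0,0,0,0,0,0,0],[0,0,0,0,0,0,0]]

```text
clock: 13.9
eef_pos: [0.5674, -0.2073, 0.2796]
tool_rot: [0.994, 0.11, 0.011, 0.008]
ft_force: [-0.5, -0.2, 0.0]
grip_width: 0.0
```

```bash
python3 to.py .576 -.19 .26
python3 - <<'E'
from h import *
o=get_obs(); w=camera("wrist"); cv2.imwrite("pics/w5.png",w[:,:,::-1])
from scipy.optimize import least_squares
m=mask("plate","wrist")
if m is not None:
    k=max(cv2.findContours(m.astype(np.uint8),0,1)[0],key=len)[:,0]
    p=np.array([wpix(x,.018,o)[:2] for x in k])
    print(least_squares(lambda c:np.hypot(*(p-c[:2]).T)-c[2],[*p.mean(0),.085],loss="soft_l1",f_scale=.002).x)
E
```

```text
[ 0.5673804  -0.20731909  0.27960899] [  1.7  -0.3 -77.3]
[ 11.8 -15.4  19.6]
[ 0.63706667 -0.33229537  0.0838685 ]
```

View pics/w5.png

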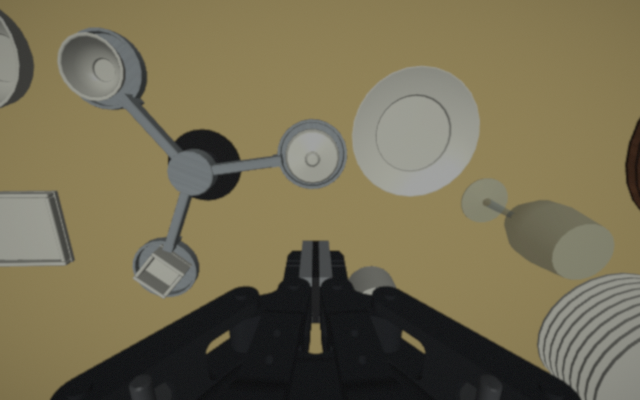

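The view shows the hub at (190,172), the pot holder at (312,154) and the plate at (416,131). I'll fit the hub and the arm angle together.

```bash
cat > fit.py <<'E'
from h import *
from scipy.optimize import differential_evolution
o=get_obs(); im=camera("wrist").astype(int)
steel=((im[:,:,2]-im[:,:,0]>-8)&(im.sum(2)>240)).astype(float); steel=cv2.GaussianBlur(steel,(3,3),0)
m=camera_model("wrist"); T=np.eye(4); T[:3,:3]=R.from_quat(o["tool_rot"]).as_matrix(); T[:3,3]=o["eef_pos"]
P=np.linalg.inv(T@np.array(m["T_tool_cam"])); f=200/np.tan(np.radians(m["fovy"])/2)
def S(x,y,z):
    c=np.stack([x,y,np.full_like(x,z)],-1)@P[:3,:3].T+P[:3,3]
    return cv2.remap(steel,(m["cx"]+f*c[...,0]/c[...,2]).astype(np.float32),(m["cy"]+f*c[...,1]/c[...,2]).astype(np.float32),1)
r,t=np.meshgrid(np.arange(.033,.1,.001),np.arange(-.0055,.006,.001)); rh,th=np.meshgrid(np.arange(.0,.028,.002),np.linspace(0,6.28,60)); 
def cost(v):
    s=0
    for k in range(3):
        b=np.radians(v[2])+k*2*np.pi/3
        for d,g in ((0,1),(.012,-.5),(-.012,-.5)):
            s+=g*S(v[0]+r*np.cos(b)-(t+d)*np.sin(b),v[1]+r*np.sin(b)+(t+d)*np.cos(b),.058).sum()
    s+=S(v[0]+.026*np.cos(th),v[1]+.026*np.sin(th),.06).mean()*300
    return -s
s=differential_evolution(cost,[(.525,.545),(-.075,-.05),(-80,-60)],seed=1,popsize=20,maxiter=60); print(s.x,s.fun)
d=np.array([.6371,-.3323])-s.x[:2]; print("plate dir",np.degrees(np.arctan2(d[1],d[0])))
A=lambda q:np.degrees(np.arctan2(q[1]-s.x[1],q[0]-s.x[0])).round(2)
print("holder",A(wpix((312,154),.044,o)),"knob",A(wpix((312,158.5),.077,o)))
E
python3 fit.py
```

```text
[ 5.33017044e-01 -6.31224654e-02 -6.95940001e+01] -2357.6043395996094
plate dir -68.85999456899626
holder -69.48 knob -69.63
```

```bash
python3 -c "
from workcell import *
print(get_obs()['clock']); job_done()"
```

```text
14.05
the job is handed in; nothing more can be done
```

The carousel now stands with the lidded-pot arm pointing at the middle of the dinner plate, and I handed the job in at 14.05 s. I turned it about 166° counter-clockwise with the shut fingers against the pot arm's bare bar. That was one slow sweep of roughly 1 rad/s, then a nudge of about 3°. The arm then withdrew to about 0.28 m height, clear of everything.

- **Aim:** the last wrist picture gives the pot arm at -69.6° by the bar fit (holder -69.5°, knob -69.6°).
- **Disagreement:** the plate direction came out at -68.9° in that picture, while the first pictures gave -70.6° (scene camera) and -69.1° (side camera). The remaining aiming error is therefore about 1° or less.
- **Force:** sensor readings between moves stayed around 4 N or less.
- **Dishes and other objects:** the three dishes were still in their holders in the last wrist picture, and the plate measured the same before and after the nudge. I judged the other objects unmoved by eye from the pictures and did not measure them again.

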